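# Pack two specimen jars and snap the case lid shut

## Robot

A 6-joint arm with a two-finger parallel gripper is mounted at the origin on a cart in front of the work surface, level with it; the furniture and walls round the work are solid. World frame = base frame: x ahead of the robot, y to its left, z up, the work surface at z = 0. Lengths are in m, angles in rad, forces in N, time in s.
With the tool pointing down it reaches from about 0.35 to 0.85 m from the base axis. Payload 8.1 kg.
Tool frame: the origin (TCP) lies at the very end of the fingers, on their centre line; the grasp point (between the pads) lies 19 mm behind it; z points along the fingers, y is the line along which they close (so a half turn about z gives the same grasp; the last joint's range is limited). The gripper opens to 93 mm and grips with 3 to 60 N. Pads are 15 mm wide; open, the fingers measure 128 mm over their backs; the gripper's body (75 mm by 188 mm) begins 65 mm behind the grasp point.
Start: joints at [-1.344, 0.13, 1.488, -0, 1.523, -0.085], TCP at [0.184, -0.571, 0.219] pointing down, gripper open.
Joint ranges: [-2.96, 2.96], [-0.89, 2.26], [0.02, 2.5], [-1.34, 4.48], [0, 2.73], [-2.66, 2.66]. Speed limits (rad/s): [2.39, 2.39, 2.79, 3.14, 3.14, 3.14].

## Interface

Orientations are given as a rotation vector (axis times angle).
In Python, from plant import monitor, eyes, ticket gives the robot as it stands.
- The arm moves only by the tool arm_command, never from a script. Its argument "deltas" is a list that holds one entry, the list of rows, each a list of 6 numbers: the shift along the world's x, y, z in cm, then the turn, a rotation vector about the world's x, y, z in degrees. In form: [[[tx, ty, tz, rx, ry, rz], ...]]. A call has 1 to 12 rows; each row shifts and turns the commanded pose from where the row before left it; what a row does not reach is not made up. A row lasts 1/12 s, in which the tool goes at most 41.7 mm and 7.16 degrees, less where a joint would pass 70% of its speed; a pose out of reach is approached as far as the arm can. A call is refused whole if a number of a shift passes 4.17 or a number of a turn 7.16, either way. A call with a gripper value outside its range is refused whole. "gripper" is the opening, from -1 (shut) to 1 (fully open), set as the call begins (left out, the last holds). The fingers move at their own pace and stop on an object; "squeeze" is the grip in N (left out, the last holds). Time passes only in rows, so rows that do not move let the fingers close. It gives the time, the measured TCP pose, the force, the opening and the grip force at its end, in the units of the state.
- monitor.read_state(): the state, without advancing time (a new reading comes with each control period).
- eyes.read_camera(name): name is "scene" or "top"; returns the picture (400x640x3 uint8, blue, green, red); there is no depth.
- eyes.camera_model(name): a dict with "fx", "fy", "cx", "cy" (pixels), "k1" (the pictures are not rectified: a ray, as slopes to the right and down, at radius r is drawn at 1 + k1 r^2 times it, then the intrinsics apply), "rvec" (rotation vector, rad) and "tvec" (3), from world to camera coordinates, as OpenCV has them. Camera axes: x right, y down, z forward; pixel columns grow to the right and rows downward; lengths in m; the calibration is good to about 2 mm. A picture is of the moment at which its call begins. camera_model takes no time and is no camera call.
- ticket.close_job(): hands the job in; it is judged then, once.
The state is a dict: "t": time; "q": joint angles; "dq": joint speeds; "joint_torque": joint torques, N m; "tool_pos": TCP position; "orientation": TCP orientation; "force": force on the tool from outside, world axes, zero at the start; "wrist_torque": the same for the moment, N m; "opening": finger opening in m; "gripper_force": force on a finger pad.
Only numpy, scipy, OpenCV 4.12 (cv2) and the standard library are available. Lean on these libraries where they do the work, as an engineer would, in place of code of your own. Each camera call takes 0.05 s, during which the arm holds its last target. There are 200 camera calls.

## Task

Stand the two specimen jars upright in the transport case: the orange-capped jar in the large well, the white-capped jar in the small well. Then take the blue lid by its handle, set it over the jars onto the case and press down until both orange clips snap over its edge. Do not let go: finish still holding the handle and pressing the snapped lid firmly down on its seal. Keep the jars from tipping over, and leave the timer, the dropper bottle and the tape roll where they are.

Things in the scene. Friction and masses are not known exactly. Their poses are not given: they have to be found in the camera images.
- case_base: base of the transport case, fixed to the counter; origin at the centre of its underside. Grey foot plate 104 (x) x 200 (y) x 12 mm; on it a white tray, outside 76 x 135 mm, walls straight to 26 mm, then leaning in 3 mm up to their top at 36 mm over the counter. In it, side by side along y, two square wells, floor at 12 mm. At each y end an orange sprung clip, 26 mm wide, top at 40 mm.
- large_well (a point): centre of the floor of the large well (66 x 66 mm, 24 mm deep), at [0, 29.5, 12] mm in the case frame
- small_well (a point): centre of the floor of the small well (55 x 55 mm, 24 mm deep), at [0, -35, 12] mm in the case frame
- seal: black rubber seal frame round the tray; origin at the centre of its top face, 20 mm above the counter when free. The lid's flange lands on it. It yields like a spring of 4 N per mm, at most 4 mm.
- clip_large (a joint): outward swing (rad) of the clip at the large-well (+y) end, 0 = closed. The lid's flange meets the clips at 33 mm (flange underside over the counter) and spreads them; the push rises to 10 to 20 N in all at about 27 mm, then drops to almost nothing. The clips spring back over the flange at 21 mm; the seal lies at 20 mm.
- clip_small (a joint): the same for the clip at the small-well (-y) end
- lid: loose blue lid, 0.22 kg, open below, standing on the counter; origin at the centre of its underside, y long; 85 x 144 mm, 63 mm high, inside 79 x 138 x 60 mm (1.5 mm play round the tray each side), with a flange 4 mm thick round its lower edge (93 x 161 mm). Fits either way round, its y along the y of the case.
- lid_handle (a point): centre of the grip bar of the black bridge handle on the lid, 87 mm above the lid's underside; the bar is 18 mm wide (lid x), 70 mm long (lid y), 22 mm high, and its top is 98 mm above the lid's underside
- orange_jar: round specimen jar with an orange screw cap, 61 mm diameter, 62 mm high (cap: the top 12 mm), 0.07 kg; origin at the centre of its underside
- white_jar: round specimen jar with a white cap, 51 mm diameter, 55 mm high (cap: the top 10 mm), 0.05 kg; origin at the centre of its underside
- timer: bystander: white lab timer, 60 x 64 x 18 mm, flat on the counter; leave it
- dropper: bystander: small amber dropper bottle, 33 mm diameter, 102 mm high; leave it
- tape: bystander: roll of tape, 104 mm diameter, 25 mm high; leave it
Things that resemble listed ones, but are neither listed nor needed, are in the scene too. Several things look just like the white_jar: the one meant starts farthest to the robot's right.

How it is judged:
By the outcome, as a careful person would: the job done as asked, in the order asked, and still so for the second after the job is handed in, while the arm keeps its last pose, push and grip.
It also fails if it takes over 72 s, if anything falls off the work surface, if the arm or the gripper's body presses on something with over 40 N, if the wrist force passes 120 N, or if a joint passes its speed limit or range.

## Working session

There is one attempt and no reset: what is moved stays moved. The work goes in short steps, Python scripts to look and compute and a tool call to move; the robot and the scene stay as the last step left them, time stands still between calls to the robot, and variables do not carry over. Pictures are saved under pics/ and viewed, at most 11 in all, crops included, and the job is handed in when it is done.

Besides the shell and the picture viewer there is one more tool, called after "Call:" by a JSON object that holds its "fn" and its "kwargs". arm_command: Moves the arm, as the interface text tells. Its arguments: {"type":"object","properties":{"deltas":{"type":"array"},"gripper":{"type":"number"},"squeeze":{"type":"number"}},"required":["deltas"]}

```bash
mkdir -p pics
cat > h.py <<'E'
import numpy as np, cv2
from plant import monitor, eyes, ticket
def snap(n,f=None):
    im=eyes.read_camera(n).copy()
    if f: cv2.imwrite('pics/'+f,im)
    return im
def cam(n):
    m=eyes.camera_model(n);R=cv2.Rodrigues(np.array(m['rvec'],float))[0];return m,R,np.array(m['tvec'],float)
def ray(n,uv):
    m,R,t=cam(n);K=np.array([[m['fx'],0,m['cx']],[0,m['fy'],m['cy']],[0,0,1.]])
    p=cv2.undistortPoints(np.array(uv,float).reshape(-1,1,2),K,np.array([m['k1'],0,0,0,0.])).reshape(-1,2)
    d=np.c_[p,np.ones(len(p))]@R; return -R.T@t,d
def onz(n,uv,z):
    o,d=ray(n,uv);return o+d*((z-o[2])/d[:,2])[:,None]
def proj(n,X):
    m,R,t=cam(n);K=np.array([[m['fx'],0,m['cx']],[0,m['fy'],m['cy']],[0,0,1.]])
    return cv2.projectPoints(np.array(X,float).reshape(-1,1,3),R,t,K,np.array([m['k1'],0,0,0,0.]))[0].reshape(-1,2)
def tri(u1,u2):
    o1,d1=ray('scene',u1);o2,d2=ray('top',u2);out=[]
    for a,b in zip(d1,d2):
        s=np.linalg.lstsq(np.c_[a,-b],o2-o1,rcond=None)[0];p=o1+a*s[0];q=o2+b*s[1];out.append(np.r_[(p+q)/2,np.linalg.norm(p-q)])
    return np.array(out)
E
python3 - <<'E'
from h import *
for n in('scene','top'):
    snap(n,n+'0.png');m,R,t=cam(n);print(n,m['fx'],m['k1'],-R.T@t,R[2])
print(monitor.read_state())
E
```

```text
scene 378.42316637134587 -0.030747687365192247 [0.16892375 0.82282826 0.69096395] [ 0.36123181 -0.7248405  -0.58661557]
top 421.67252591372534 -0.08159540351151928 [0.34310498 0.01491627 1.45647784] [ 0.16354026  0.01164689 -0.98646791]
{'t': 0.1, 'q': array([-1.34440098e+00,  1.31106380e-01,  1.48916724e+00,  1.80318425e-05,
        1.52298264e+00, -8.54409011e-02]), 'dq': array([ 2.45314609e-04,  7.30280457e-06, -4.20572690e-03, -3.98861488e-04,
        1.94051553e-03,  5.05685614e-04]), 'joint_torque': array([ 1.17835851e-03, -5.61342359e+01, -4.93096519e+01,  7.70876929e-02,
        2.92221206e-02, -5.52129973e-05]), 'tool_pos': array([ 0.18397408, -0.57056491,  0.21768167]), 'orientation': array([-3.10184278e+00, -4.87589719e-01,  1.55715248e-04]), 'force': array([ 0.33991667,  0.01035225, -0.2892474 ]), 'wrist_torque': array([ 0.0413625 ,  0.03363218, -0.04395826]), 'gripper_force': 0.0, 'opening': 0.09264736836404777}
```

View pics/scene0.png

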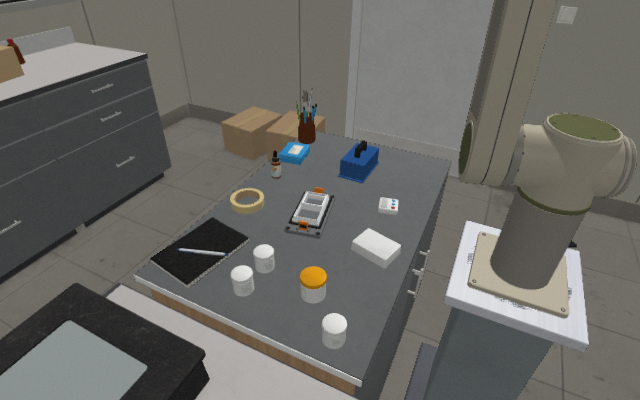

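View pics/top0.png

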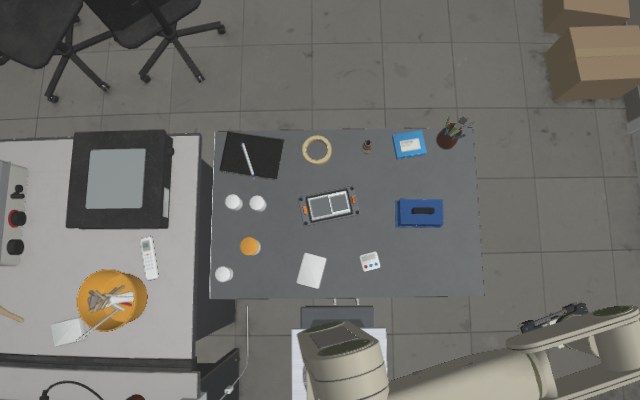

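The scene view shows white jars at (243,280), (264,258) and (334,330), the orange jar at (313,284), the case at (311,210) and the lid at (360,160). In the top view the white jars are at (234,202), (258,203) and (224,274), the orange jar at (250,246), the case at (330,205) and the lid at (420,212). The rightmost white jar in the top view is the one at (258,203).

Run:
```python
from h import *
s=cv2.imread('pics/scene0.png');t=cv2.imread('pics/top0.png')
a=cv2.resize(t[175:235,285:455],None,fx=4.6,fy=4.6,interpolation=cv2.INTER_CUBIC)
b=cv2.resize(s[140:240,270:400],None,fx=3,fy=3,interpolation=cv2.INTER_CUBIC)
c=cv2.resize(t[185:290,205:275],None,fx=2.85,fy=2.85,interpolation=cv2.INTER_CUBIC)
W=np.zeros((600,800,3),np.uint8);W[:276,:782]=a;W[290:590,:390]=b;W[290:589,400:599]=c[:299,:199]
cv2.imwrite('pics/z0.png',W)
def comps(im,mask,n,lo=25):
    k,l,st,ce=cv2.connectedComponentsWithStats(mask.astype(np.uint8))
    for i in range(1,k):
        if st[i,4]>lo: print(n,ce[i].round(1),st[i])
for n,im in(('scene',s),('top',t)):
    h=cv2.cvtColor(im,cv2.COLOR_BGR2HSV);H,S,V=cv2.split(h)
    roi=np.zeros(H.shape,bool)
    if n=='top': roi[128:300,208:485]=1
    else: roi[130:360,150:450]=1
    comps(im,(H>8)&(H<22)&(S>180)&(V>120)&roi,n+' orange')
    comps(im,(S<30)&(V>190)&roi,n+' white')
    comps(im,(H>105)&(H<125)&(S>120)&roi,n+' blue')
```

```text
scene orange [318.4 190. ] [314 188   9   5  35]
scene orange [312.9 277.2] [300 266  27  23 479]
scene white [296.3 149.1] [289 145  14   9  66]
scene white [322.8 205.9] [317 195  12  27  74]
scene white [388.9 203.5] [379 198  19  13 130]
scene white [376.7 243.3] [353 228  48  32 749]
scene white [263.3 250.8] [254 244  20  14 203]
scene white [241.5 272.8] [232 266  21  15 248]
scene white [448.3 290.4] [447 283   3  13  27]
scene white [334.4 322.8] [323 313  24  20 378]
scene blue [358.6 163.5] [ 338  143   41   40 1021]
top white [410.7 145.1] [400 139  21  12 150]
top white [336.6 193.7] [328 191  18   7  36]
top white [232.5 201.3] [226 195  14  14 150]
top white [257.1 202.6] [251 196  14  14 150]
top white [340.8 211.3] [332 209  18   6  42]
top white [311.3 270.3] [298 253  28  35 674]
top white [370.9 262.2] [361 252  19  19 168]
top white [222.7 273.7] [216 267  14  14 156]
top blue [418.4 213. ] [ 395  199   48   28 1131]
```

View pics/z0.png

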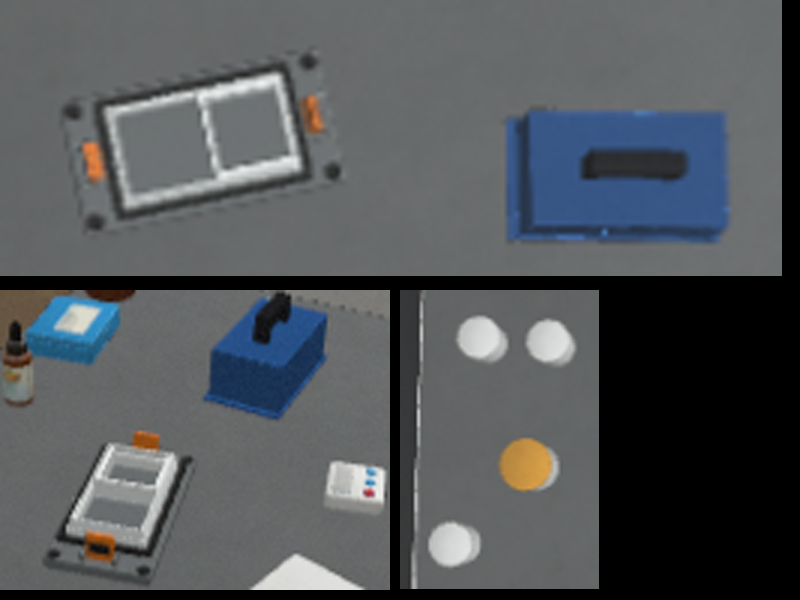

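```bash
cat > meas.py <<'E'
from h import *
U=8
def blob(im,f,box):
    x0,y0,x1,y1=box
    c=cv2.resize(im[y0:y1,x0:x1],None,fx=U,fy=U,interpolation=cv2.INTER_LINEAR)
    H,S,V=[a.astype(int) for a in cv2.split(cv2.cvtColor(c,cv2.COLOR_BGR2HSV))]
    m=f(H,S,V).astype(np.uint8)
    cs=cv2.findContours(m,cv2.RETR_EXTERNAL,cv2.CHAIN_APPROX_NONE)[0]
    k=max(cs,key=cv2.contourArea).reshape(-1,2)
    return (k+.5)/U-.5+[x0,y0]
def cen(k):
    M=cv2.moments(k.astype(np.float32).reshape(-1,1,2));return np.array([M['m10'],M['m01']])/M['m00']
E
python3 - <<'E'
from meas import *
s=cv2.imread('pics/scene0.png');t=cv2.imread('pics/top0.png')
or_=lambda H,S,V:(H>8)&(H<22)&(S>130)&(V>90)
capw=lambda H,S,V:(S<40)&(V>205)
tray=lambda H,S,V:(S<40)&(V>150)
blk=lambda H,S,V:(V<40)
blue=lambda H,S,V:(H>105)&(H<125)&(S>110)
J={'orange':((236,232,266,262),(295,260,332,292),or_,.062,61),'white':((248,192,270,215),(250,240,278,262),capw,.055,51)}
for n,(bt,bs,f,z,d) in J.items():
    kt=blob(t,f,bt);ks=blob(s,f,bs)
    P=onz('top',kt,z);c,r=cv2.minEnclosingCircle(P[:,:2].astype(np.float32));e=cv2.fitEllipse(P[:,:2].astype(np.float32))
    Q=onz('scene',ks,z)[:,:2];
    print(n,'top circ',np.round(c,4),round(r*2e3,1),'ell',np.round(e[0],4),np.round(e[1],4),'scene cen',cen(Q*1e3)/1e3,cv2.fitEllipse(Q.astype(np.float32))[:2])
    print(' tri',tri([cen(ks)],[cen(kt)]).round(4))
ct=[cen(blob(t,or_,b)) for b in((298,200,312,218),(346,193,360,208))]
cs=[cen(blob(s,or_,b)) for b in((292,215,312,234),(310,184,328,195))]
print('clips px',np.round(ct,2),np.round(cs,2));print('tri',tri(cs,ct).round(4)); P=onz('top',ct,.036);print(P.round(4),P.mean(0))
for n,im,b in(('top',t,(295,182,362,232)),('scene',s,(280,180,345,245))):
    k=blob(im,tray,b);P=onz(n,k,.036)[:,:2]
    print(n,'tray',cv2.minAreaRect((P*1e3).astype(np.float32)))
    k=blob(im,blk,b);P=onz(n,k,.020)[:,:2]
    print(n,'seal',cv2.minAreaRect((P*1e3).astype(np.float32)))
kt=blob(t,blue,(385,190,450,235));P=onz('top',kt,.063)[:,:2]
print('lid top',cv2.minAreaRect((P*1e3).astype(np.float32)))
ht=blob(t,blk,(400,200,445,225));hs=blob(s,lambda H,S,V:V<50,(345,138,375,165))
P=onz('top',ht,.098)[:,:2];print('handle',cv2.minAreaRect((P*1e3).astype(np.float32)))
print(hs.min(0),hs.max(0),tri([cen(hs)],[cen(ht)]).round(4))
E
```

```text
orange top circ [0.427  0.2926] 59.8 ell [0.427  0.2926] [0.0577 0.0588] scene cen [0.42578364 0.29861513] ((0.425778865814209, 0.2986178994178772), (0.06130186840891838, 0.06868237257003784))
 tri [[0.4277 0.294  0.0553 0.0007]]
white top circ [0.5724 0.2655] 43.5 ell [0.5716 0.2625] [0.0333 0.0423] scene cen [0.57287526 0.26907842] ((0.5728294849395752, 0.26905590295791626), (0.03877878189086914, 0.04509510472416878))
 tri [[0.5742 0.2643 0.0496 0.0037]]
clips px [[304.88 209.45]
 [352.46 199.5 ]] [[303.21 224.76]
 [318.17 189.76]]
tri [[ 5.511e-01  1.073e-01  2.490e-02  1.000e-04]
 [ 5.830e-01 -5.580e-02  3.340e-02  2.500e-03]]
[[ 0.5495  0.1066  0.036 ]
 [ 0.5814 -0.0561  0.036 ]] [0.56545729 0.02526272 0.036     ]
top tray ((564.4791259765625, 25.23025894165039), (76.0435562133789, 132.9881591796875), 11.344075202941895)Traceback (most recent call last):
  File "<stdin>", line 21, in <module>
  File "meas.py", line 9, in blob
    k=max(cs,key=cv2.contourArea).reshape(-1,2)
      ~~~^^^^^^^^^^^^^^^^^^^^^^^^
ValueError: max() iterable argument is empty
```

Run:
```python
from meas import *
s=cv2.imread('pics/scene0.png');t=cv2.imread('pics/top0.png')
tray=lambda H,S,V:(S<40)&(V>150)
blk=lambda H,S,V:(V<58)
blue=lambda H,S,V:(H>105)&(H<125)&(S>110)
for th in(150,175,190):
  f=lambda H,S,V:(S<40)&(V>th)
  kt=blob(t,f,(248,192,272,216));P=onz('top',kt,.055)[:,:2]
  print(th,cv2.minEnclosingCircle(P.astype(np.float32)),cv2.fitEllipse((P*1e3).astype(np.float32)))
  ks=blob(s,f,(250,240,278,276));print(' sc',ks.min(0),ks.max(0))
for n,im,b in(('top',t,(295,182,362,232)),('scene',s,(280,180,345,245))):
  for q,f,z in(('tray',tray,.036),('seal',blk,.020)):
    try:k=blob(im,f,b);P=onz(n,k,z)[:,:2];print(n,q,cv2.minAreaRect((P*1e3).astype(np.float32)))
    except Exception as e:print(n,q,e)
kt=blob(t,blue,(385,190,450,235));P=onz('top',kt,.063)[:,:2]
print('lid top',cv2.minAreaRect((P*1e3).astype(np.float32)))
ht=blob(t,blk,(400,200,445,225));hs=blob(s,lambda H,S,V:V<50,(345,138,375,165))
P=onz('top',ht,.098)[:,:2];print('handle',cv2.minAreaRect((P*1e3).astype(np.float32)))
print(hs.min(0),hs.max(0),tri([cen(hs)],[cen(ht)]).round(4))
print(cv2.cvtColor(t[182:230:3,329:330],cv2.COLOR_BGR2GRAY).ravel())
```

```text
150 ((0.5708854794502258, 0.26531752943992615), 0.02980339340865612) ((571.616455078125, 266.2195739746094), (49.25438690185547, 58.765254974365234), 147.70126342773438)
 sc [252.8125 243.5625] [273.5625 258.6875]
175 ((0.5712891817092896, 0.2655561864376068), 0.027546672150492668) ((572.1509399414062, 266.37396240234375), (46.49673843383789, 53.66939163208008), 151.6165313720703)
 sc [253.3125 243.8125] [273.3125 257.8125]
190 ((0.5729658603668213, 0.2657695710659027), 0.024778978899121284) ((572.6226806640625, 266.501953125), (45.06580352783203, 47.21598434448242), 147.78533935546875)
 sc [253.8125 243.9375] [273.1875 257.3125]
top tray ((564.4791259765625, 25.23025894165039), (76.0435562133789, 132.9881591796875), 11.344075202941895)
top seal ((504.6989440917969, 106.82899475097656), (6.892997741699219, 6.890632629394531), 89.19330596923828)
scene tray ((561.9591064453125, 33.84478759765625), (78.19876861572266, 149.45883178710938), 10.995965003967285)
scene seal ((524.906494140625, 17.91925811767578), (33.76890182495117, 168.0538330078125), 1.2898801565170288)
lid top ((528.96923828125, -275.009521484375), (159.9654083251953, 94.7494888305664), 88.07556915283203)
handle ((530.9987182617188, -279.59979248046875), (70.38953399658203, 17.269865036010742), 89.08198547363281)
[354.3125 140.6875] [366.1875 157.1875] [[ 0.5348 -0.283   0.0818  0.0024]]
[104 104 104  97 181 190 217 115 113 113 114 179  50 103 104 105]
```

Call:
{"fn": "arm_command", "kwargs": {"deltas": [[[2,2.3,0,0,0,5],[2,2.3,0,0,0,5],[2,2.3,0,0,0,5],[2,2.3,0,0,0,5],[2,2.3,0,0,0,5],[2,2.3,0,0,0,5],[2,2.3,0,0,0,5],[2,2.3,0,0,0,5],[2,2.3,0,0,0,5],[2,2.3,0,0,0,5],[2,2.3,0,0,0,5],[2,2.3,0,0,0,5]]], "gripper": 1, "squeeze": 12}}

```text
t: 1.1
tool_pos: [0.4247, -0.2936, 0.2183]
orientation: [-2.439, -1.979, 0.0]
force: [0.5, -0.5, -0.0]
opening: 0.0927
gripper_force: 0.0
```

Call:
{"fn": "arm_command", "kwargs": {"deltas": [[[0.2,3.5,0,0,0,2],[0.2,3.5,0,0,0,2],[0.2,3.5,0,0,0,2],[0.2,3.5,0,0,0,2],[0.2,3.5,0,0,0,2],[0.2,3.5,0,0,0,2],[0.2,3.5,0,0,0,2],[0.2,3.5,0,0,0,2],[0.2,3.5,0,0,0,2],[0.2,3.5,0,0,0,2],[0.2,3.5,0,0,0,2],[0.2,3.5,0,0,0,1.4]]]}}

```text
t: 2.1
tool_pos: [0.4476, 0.1267, 0.2184]
orientation: [-1.99, -2.431, 0.0]
force: [1.1, -0.6, -0.6]
opening: 0.0927
gripper_force: 0.0
```

Call:
{"fn": "arm_command", "kwargs": {"deltas": [[[-0.35,2.8,0,0,0,0],[-0.35,2.8,0,0,0,0],[-0.35,2.8,0,0,0,0],[-0.35,2.8,-2,0,0,0],[-0.35,2.8,-3,0,0,0],[-0.3,2.6,-3,0,0,0],[0,0,-3,0,0,0],[0,0,-2,0,0,0],[0,0,0,0,0,0],[0,0,0,0,0,0]]]}}

```text
t: 2.93
tool_pos: [0.4263, 0.2903, 0.0874]
orientation: [-1.992, -2.428, 0.005]
force: [1.4, -0.1, 1.0]
opening: 0.0932
gripper_force: 0.0
```

Call:
{"fn": "arm_command", "kwargs": {"deltas": [[[0.1,0.2,-2,0,0,0],[0,0,-2,0,0,0],[0,0,-1.5,0,0,0],[0,0,0,0,0,0]]]}}

```text
t: 3.27
tool_pos: [0.4281, 0.2921, 0.0328]
orientation: [-1.993, -2.427, 0.003]
force: [-0.3, 0.1, -0.3]
opening: 0.0928
gripper_force: 0.0
```

Call:
{"fn": "arm_command", "kwargs": {"deltas": [[[0,0,0,0,0,0],[0,0,0,0,0,0],[0,0,0,0,0,0],[0,0,0,0,0,0],[0,0,0,0,0,0],[0,0,0,0,0,0]]], "gripper": -1}}

```text
t: 3.77
tool_pos: [0.429, 0.2932, 0.0345]
orientation: [1.992, 2.428, 0.002]
force: [-1.0, -1.2, 5.6]
opening: 0.06
gripper_force: 12.0
```

Call:
{"fn": "arm_command", "kwargs": {"deltas": [[[0,0,2,0,0,0],[0,0,3,0,0,0],[0,0,3,0,0,0],[1,-2,2,0,0,0],[1.5,-2.8,0,0,0,0],[1.5,-2.8,0,0,0,0],[1.5,-2.8,0,0,0,0],[1.5,-2.8,0,0,0,0],[1.5,-2.8,0,0,0,0],[1.5,-2.8,0,0,0,0],[1.5,-2.8,0,0,0,0],[1.5,-2.3,0,0,0,0]]]}}

```text
t: 4.77
tool_pos: [0.559, 0.0519, 0.1336]
orientation: [1.993, 2.428, -0.001]
force: [0.1, 0.6, -1.5]
opening: 0.06
gripper_force: 12.0
```

Call:
{"fn": "arm_command", "kwargs": {"deltas": [[[0,0,-2,0,0,0],[0,0,-2,0,0,0],[0,0,0,0,0,0],[0,0,0,0,0,0]]]}}

```text
t: 5.1
tool_pos: [0.5571, 0.0539, 0.0923]
orientation: [-1.991, -2.426, 0.004]
force: [-0.6, -0.1, -0.6]
opening: 0.0602
gripper_force: 12.0
```

Run:
```python
from meas import *
print({k:np.round(v,4) for k,v in monitor.read_state().items() if k in('tool_pos','force','orientation','opening')})
s=snap('scene','s1.png');t=snap('top','t1.png')
a=cv2.resize(t[160:250,270:390],None,fx=4,fy=4,interpolation=cv2.INTER_CUBIC);b=cv2.resize(s[120:260,255:365],None,fx=2.9,fy=2.9,interpolation=cv2.INTER_CUBIC)
W=np.zeros((410,800,3),np.uint8);W[:360,:480]=a;W[:406,480:799]=b[:406,:319];cv2.imwrite('pics/z1.png',W)
```

```text
{'tool_pos': array([0.5571, 0.0539, 0.0923]), 'orientation': array([-1.9911, -2.4264,  0.0037]), 'force': array([-0.5888, -0.1465, -0.5926]), 'opening': np.float64(0.0602)}
```

View pics/z1.png

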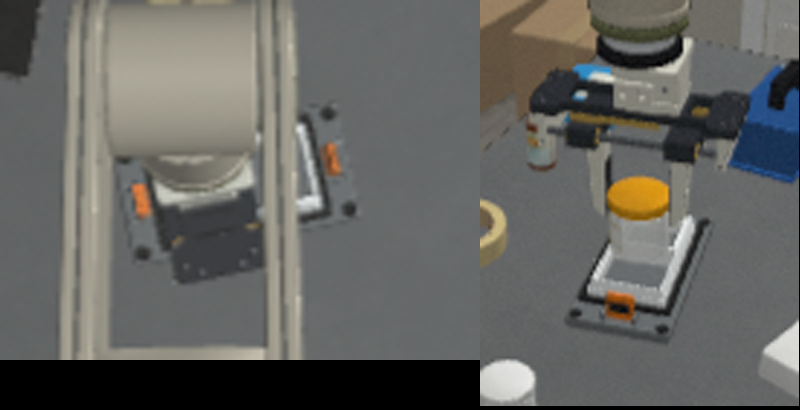

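The scene crop shows the orange jar hanging upright over the case at (640,200). The arm hides it in the top view. I corrected the tray outline for the visible wall sides, which puts the case centre at about (0.567, 0.0253). The large well is then at (0.561, 0.054).

Call:
{"fn": "arm_command", "kwargs": {"deltas": [[[0.4,0,0,0,0,0],[0,0,-0.5,0,0,0],[0,0,-0.5,0,0,0],[0,0,-0.5,0,0,0],[0,0,-0.3,0,0,0],[0,0,0,0,0,0]]]}}

```text
t: 5.7
tool_pos: [0.5616, 0.054, 0.0743]
orientation: [-1.991, -2.428, 0.002]
force: [0.1, 0.9, -1.2]
opening: 0.0601
gripper_force: 12.0
```

Run:
```python
from meas import *
s=snap('scene','s2.png');st=monitor.read_state();print(st['tool_pos'],st['force'])
s0=cv2.imread('pics/scene0.png')
or_=lambda H,S,V:(H>8)&(H<22)&(S>130)&(V>90)
p=st['tool_pos'];z=p[2]-.0338+.062
k=blob(s,or_,(295,165,335,215));a=cen(onz('scene',k,z)[:,:2]*1e3)
k0=blob(s0,or_,(295,260,332,292));b=cen(onz('scene',k0,.062)[:,:2]*1e3)
print(a-p[:2]*1e3,b-[428,293.5],b-[429,293.2])
cv2.imwrite('pics/z2.png',cv2.resize(s[150:250,270:360],None,fx=6,fy=6,interpolation=cv2.INTER_CUBIC))
```

```text
[0.56193277 0.05397438 0.074818  ] [-0.10079609 -0.70969346 -0.61904578]
[-3.05214961  8.99642095] [-2.21635683  5.11513138] [-3.21635683  5.41513138]
```

View pics/z2.png

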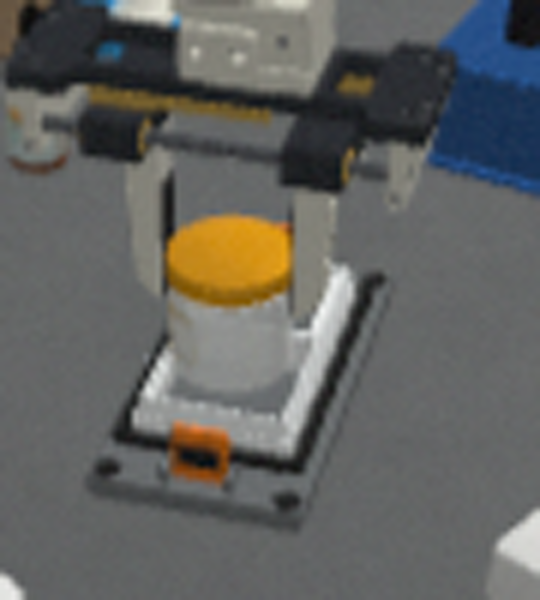

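The jar stands over the large well at (230,300) in the crop, a little toward the near clip. Once perspective is accounted for, the offset is within about 1 mm, so I am lowering it.

Call:
{"fn": "arm_command", "kwargs": {"deltas": [[[0,0,-0.4,0,0,0],[0,0,-0.4,0,0,0],[0,0,-0.4,0,0,0],[0,0,-0.3,0,0,0],[0,0,-0.3,0,0,0],[0,0,0,0,0,0]]]}}

```text
t: 6.25
tool_pos: [0.562, 0.0539, 0.0567]
orientation: [-1.992, -2.428, 0.001]
force: [0.3, -0.3, -0.6]
opening: 0.0601
gripper_force: 12.0
```

Call:
{"fn": "arm_command", "kwargs": {"deltas": [[[0,0,-0.4,0,0,0],[0,0,-0.3,0,0,0],[0,0,-0.2,0,0,0],[0,0,-0.1,0,0,0],[0,0,0,0,0,0]]]}}

```text
t: 6.67
tool_pos: [0.5623, 0.0539, 0.0473]
orientation: [-1.992, -2.428, 0.001]
force: [-0.7, -0.4, -0.7]
opening: 0.0603
gripper_force: 12.0
```

Call:
{"fn": "arm_command", "kwargs": {"deltas": [[[0,0,-0.1,0,0,0],[0,0,-0.1,0,0,0],[0,0,0,0,0,0]]]}}

```text
t: 6.92
tool_pos: [0.5628, 0.0539, 0.0465]
orientation: [1.992, 2.429, 0.0]
force: [-3.9, 0.0, 4.2]
opening: 0.0599
gripper_force: 12.0
```

Call:
{"fn": "arm_command", "kwargs": {"deltas": [[[0,0,0,0,0,0],[0,0,0,0,0,0],[0,0,0,0,0,0],[0,0,2,0,0,0],[0,0,3,0,0,0],[0,0,3,0,0,0],[0,0,2,0,0,0]]], "gripper": 1}}

```text
t: 7.5
tool_pos: [0.5635, 0.054, 0.1485]
orientation: [1.991, 2.427, 0.003]
force: [0.8, -0.9, -0.1]
opening: 0.0928
gripper_force: 0.0
```

Call:
{"fn": "arm_command", "kwargs": {"deltas": [[[0.2,3,0,0,0,0],[0.2,3,0,0,0,0],[0.2,3,0,0,0,0],[0.1,3,0,0,0,0],[0.1,3,0,0,0,0],[0.1,3,0,0,0,0],[0.1,3,0,0,0,0],[0,0.2,-1,0,0,0],[0,0,-2,0,0,0],[0,0,-2,0,0,0],[0,0,-1,0,0,0],[0,0,0,0,0,0]]]}}

```text
t: 8.5
tool_pos: [0.5703, 0.2647, 0.0819]
orientation: [-1.991, -2.426, 0.008]
force: [-0.7, 0.2, 0.2]
opening: 0.0932
gripper_force: 0.0
```

Run:
```python
from meas import *
print(monitor.read_state()['tool_pos'])
s=cv2.imread('pics/scene0.png');t=cv2.imread('pics/top0.png')
# bounding centre of jar silhouettes: top-face ellipse via gradient thresholds
for n,im,b in(('top',t,(248,192,272,216)),('scene',s,(250,240,278,262))):
  for th in(185,195,200):
    k=blob(im,lambda H,S,V:(S<40)&(V>th),b);P=onz(n,k,.055)[:,:2]*1e3
    h=cv2.convexHull(P.astype(np.float32));print(n,th,cen(h.reshape(-1,2)).round(1),h.reshape(-1,2).min(0).round(1),h.reshape(-1,2).max(0).round(1))
t1=snap('top','t3.png');s1=snap('scene','s3.png')
a=cv2.resize(t1[170:240,220:370],None,fx=3.3,fy=3.3,interpolation=cv2.INTER_CUBIC);b=cv2.resize(s1[160:290,240:340],None,fx=3,fy=3,interpolation=cv2.INTER_CUBIC)
W=np.zeros((400,800,3),np.uint8);W[:231,:495]=a;W[:390,498:798]=b;cv2.imwrite('pics/z3.png',W)
```

```text
[0.57027849 0.26473303 0.08188325]
top 185 [572.4 266.6] [550.  240.4] [595.9 291.6]
top 195 [572.4 265.9] [550.4 243. ] [595.1 286.4]
top 200 [572.  264.4] [550.9 243.4] [594.9 282.6]
scene 185 [573.8 271.3] [549.4 247.7] [597.2 294.5]
scene 195 [573.7 271. ] [549.9 248.2] [596.5 293.7]
scene 200 [573.5 270.7] [550.1 248.5] [595.8 292.8]
```

View pics/z3.png

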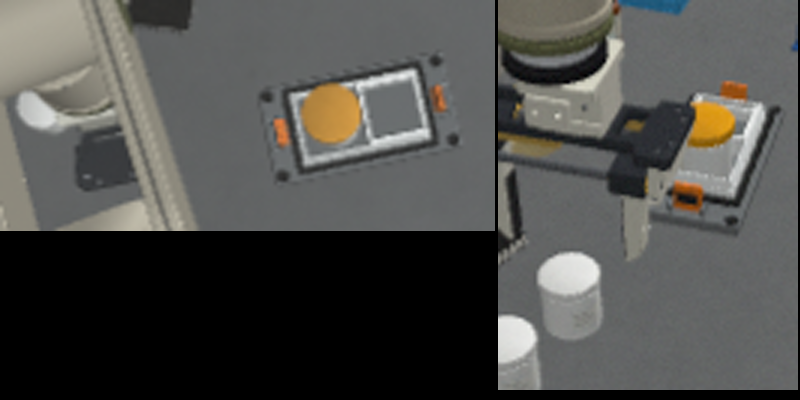

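The orange jar is upright in the large well, at crop (330,113) in the top view and (705,125) in the scene view. The target white jar at (570,290) is centred below the open fingers.

Call:
{"fn": "arm_command", "kwargs": {"deltas": [[[0.2,0.2,-1.5,0,0,0],[0,0,-2,0,0,0],[0,0,-1.7,0,0,0],[0,0,0,0,0,0],[0,0,0,0,0,0]]]}}

```text
t: 9.02
tool_pos: [0.5741, 0.2676, 0.0329]
orientation: [-1.992, -2.428, 0.002]
force: [1.0, 0.2, 0.7]
opening: 0.0928
gripper_force: 0.0
```

Call:
{"fn": "arm_command", "kwargs": {"deltas": [[[0,0,0,0,0,0],[0,0,0,0,0,0],[0,0,0,0,0,0],[0,0,0,0,0,0],[0,0,0,0,0,0],[0,0,0,0,0,0],[0,0,0,0,0,0]]], "gripper": -1}}

```text
t: 9.6
tool_pos: [0.5747, 0.268, 0.0338]
orientation: [1.993, 2.429, 0.0]
force: [-0.4, -1.1, 0.3]
opening: 0.0508
gripper_force: 0.0
```

Call:
{"fn": "arm_command", "kwargs": {"deltas": [[[0,0,0,0,0,0],[0,0,1,0,0,0],[0,0,3,0,0,0],[0,0,3,0,0,0],[0,-3,3,0,0,0],[0,-3.5,1,0,0,0],[0,-3.5,0,0,0,0],[0,-3.5,0,0,0,0],[0,-3.5,0,0,0,0],[0,-3.5,0,0,0,0],[0,-3.5,0,0,0,0],[0,-3.5,0,0,0,0]]]}}

```text
t: 10.6
tool_pos: [0.5744, -0.0082, 0.144]
orientation: [1.992, 2.428, 0.001]
force: [0.4, -0.4, -0.7]
opening: 0.0495
gripper_force: 12.0
```

Call:
{"fn": "arm_command", "kwargs": {"deltas": [[[0,-0.1,-2,0,0,0],[0,0,-2,0,0,0],[0,0,-1,0,0,0],[0,0,0,0,0,0],[0,0,0,0,0,0]]]}}

```text
t: 11.02
tool_pos: [0.5741, -0.0071, 0.093]
orientation: [-1.991, -2.428, 0.001]
force: [0.5, -0.0, -0.4]
opening: 0.0495
gripper_force: 12.0
```

Call:
{"fn": "arm_command", "kwargs": {"deltas": [[[-0.1,-0.1,-0.7,0,0,0],[0,0,-0.7,0,0,0],[0,0,-0.6,0,0,0],[0,0,0,0,0,0],[0,0,0,0,0,0]]]}}

```text
t: 11.43
tool_pos: [0.5732, -0.0083, 0.0726]
orientation: [-1.992, -2.428, 0.001]
force: [0.2, 0.8, -0.8]
opening: 0.0493
gripper_force: 12.0
```

Run:
```python
from meas import *
print(monitor.read_state()['tool_pos'])
s=snap('scene','s4.png');t=snap('top','t4.png')
a=cv2.resize(s[150:250,280:350],None,fx=6,fy=6,interpolation=cv2.INTER_CUBIC);b=cv2.resize(t[180:235,290:365],None,fx=5,fy=5,interpolation=cv2.INTER_CUBIC)
W=np.zeros((600,800,3),np.uint8);W[:600,:420]=a;W[:275,422:797]=b
# expected centres: jar top and well outline (z .036)
c=np.array([.567,.0253]);th=np.deg2rad(11.3);R=np.array([[np.cos(th),-np.sin(th)],[np.sin(th),np.cos(th)]])
cor=np.array([[x,y] for x,y in((-27.5,-62.5),(27.5,-62.5),(27.5,-7.5),(-27.5,-7.5))])/1e3
for q in proj('scene',np.c_[cor@R.T+c,[.036]*4]):
    cv2.circle(W,tuple(np.int32((q-[280,150]+.5)*6)),3,(0,0,255),-1)
cv2.imwrite('pics/z4.png',W)
```

```text
[ 0.57315766 -0.00832033  0.07256905]
```

View pics/z4.png

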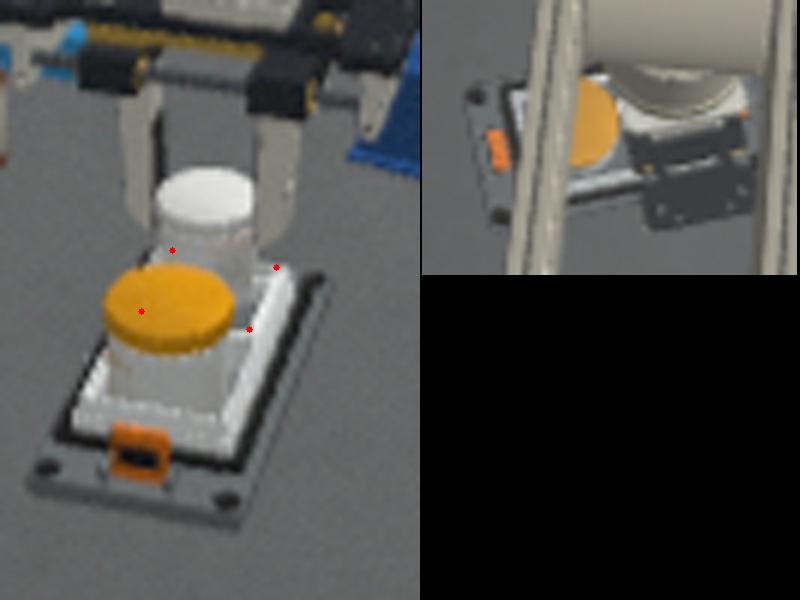

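The white jar is upright over the small well at (207,240), and the projected well corners match the rim. I am lowering it while watching the force.

Call:
{"fn": "arm_command", "kwargs": {"deltas": [[[0,0,-0.3,0,0,0],[0,0,-0.3,0,0,0],[0,0,-0.2,0,0,0],[0,0,0,0,0,0]]]}}

```text
t: 11.87
tool_pos: [0.5731, -0.0085, 0.0644]
orientation: [-1.992, -2.428, 0.001]
force: [-0.5, -0.5, -0.3]
opening: 0.0496
gripper_force: 12.0
```

Call:
{"fn": "arm_command", "kwargs": {"deltas": [[[0,0,-0.2,0,0,0],[0,0,-0.2,0,0,0],[0,0,0,0,0,0]]]}}

```text
t: 12.12
tool_pos: [0.5733, -0.0085, 0.0606]
orientation: [-1.992, -2.428, 0.001]
force: [-0.5, 0.5, -0.3]
opening: 0.0495
gripper_force: 12.0
```

Call:
{"fn": "arm_command", "kwargs": {"deltas": [[[0,0,-0.4,0,0,0],[0,0,-0.4,0,0,0],[0,0,-0.3,0,0,0],[0,0,-0.2,0,0,0],[0,0,0,0,0,0]]]}}

```text
t: 12.53
tool_pos: [0.573, -0.0085, 0.0472]
orientation: [-1.992, -2.428, 0.001]
force: [-0.3, 1.0, -0.8]
opening: 0.0497
gripper_force: 12.0
```

Call:
{"fn": "arm_command", "kwargs": {"deltas": [[[0,0,-0.1,0,0,0],[0,0,-0.1,0,0,0],[0,0,0,0,0,0]]]}}

```text
t: 12.78
tool_pos: [0.5736, -0.0085, 0.046]
orientation: [-1.993, -2.429, 0.0]
force: [0.4, 0.9, -0.5]
opening: 0.05
gripper_force: 12.0
```

Call:
{"fn": "arm_command", "kwargs": {"deltas": [[[0,0,-0.1,0,0,0],[0,0,0,0,0,0]]]}}

```text
t: 12.95
tool_pos: [0.5738, -0.0086, 0.0457]
orientation: [1.993, 2.429, 0.0]
force: [-3.4, 0.2, 4.4]
opening: 0.0498
gripper_force: 12.0
```

Call:
{"fn": "arm_command", "kwargs": {"deltas": [[[0,0,0,0,0,0],[0,0,0,0,0,0],[0,0,0,0,0,0],[0,0,2,0,0,0],[0,0,3,0,0,0],[0,0,3,0,0,0],[0,0,3,0,0,0],[0,0,0,0,0,0]]], "gripper": 1, "squeeze": 40}}

```text
t: 13.62
tool_pos: [0.5775, -0.0089, 0.1626]
orientation: [1.987, 2.422, 0.009]
force: [0.1, 0.1, 0.3]
opening: 0.0923
gripper_force: 0.0
```

Call:
{"fn": "arm_command", "kwargs": {"deltas": [[[-0.4,-2.7,0,0,0,-1.2],[-0.4,-2.7,0,0,0,-1.2],[-0.4,-2.7,0,0,0,-1.2],[-0.4,-2.7,0,0,0,-1.2],[-0.4,-2.7,0,0,0,-1.2],[-0.4,-2.7,0,0,0,-1.2],[-0.4,-2.7,0,0,0,-1.2],[-0.4,-2.7,0,0,0,-1.2],[-0.4,-2.7,0,0,0,-1.2],[-0.4,-2.8,0,0,0,-1.8],[0,0,0,0,0,0],[0,0,0,0,0,0]]]}}

```text
t: 14.62
tool_pos: [0.5331, -0.2808, 0.1547]
orientation: [-2.25, -2.192, -0.0]
force: [-0.2, 0.2, -0.3]
opening: 0.0929
gripper_force: 0.0
```

Run:
```python
from meas import *
print(monitor.read_state()['tool_pos'])
s=snap('scene','s5.png');t=snap('top','t5.png')
a=cv2.resize(s[100:250,280:400],None,fx=3.9,fy=3.9,interpolation=cv2.INTER_CUBIC);b=cv2.resize(t[180:235,290:365],None,fx=4,fy=4,interpolation=cv2.INTER_CUBIC)
W=np.zeros((590,800,3),np.uint8);W[:585,:468]=a;W[:220,470:770]=b;cv2.imwrite('pics/z5.png',W)
tray=lambda H,S,V:(S<40)&(V>150)
# clips again, unobstructed
or_=lambda H,S,V:(H>8)&(H<22)&(S>130)&(V>90)
ct=[cen(blob(t,or_,b)) for b in((298,200,312,218),(346,193,360,208))];print(onz('top',ct,.036).round(4))
for n,im,bb in(('top',t,(315,190,338,222)),):
    k=blob(im,or_,bb);print('jar',cv2.minEnclosingCircle((onz(n,k,.074)[:,:2]*1e3).astype(np.float32)))
```

```text
[ 0.53310242 -0.28082033  0.15467597]
[[ 0.5495  0.1066  0.036 ]
 [ 0.5814 -0.0561  0.036 ]]
jar ((562.3367309570312, 54.71064376831055), 30.49690055847168)
```

View pics/z5.png

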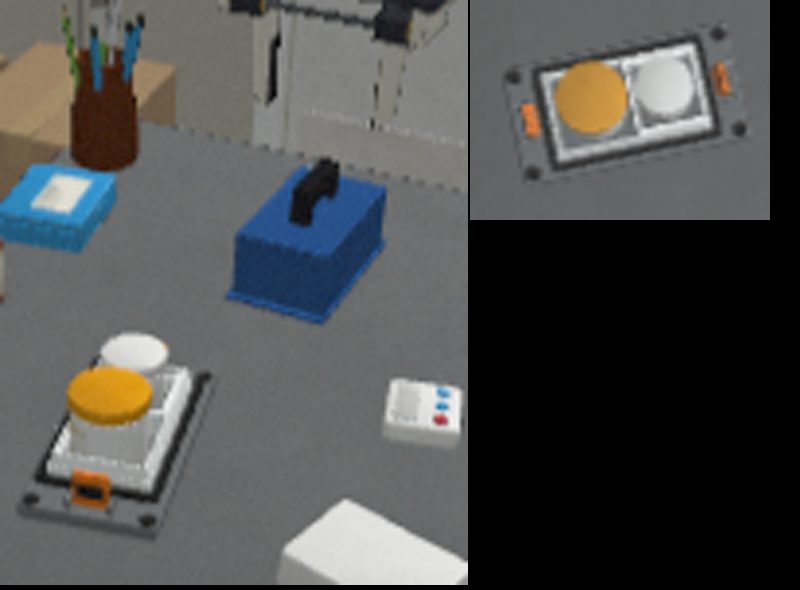

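Both jars are upright in their wells (orange (592,97) and white (665,85) in the top crop). The lid handle at (315,190) is clear below the open gripper.

Call:
{"fn": "arm_command", "kwargs": {"deltas": [[[0,0.1,-3,0,0,0],[0,0,-3,0,0,0],[0,0,-2,0,0,0],[0,0,-0.6,0,0,0],[0,0,0,0,0,0],[0,0,0,0,0,0]]]}}

```text
t: 15.22
tool_pos: [0.5342, -0.2779, 0.0699]
orientation: [2.246, 2.197, 0.0]
force: [-0.5, 0.0, 0.5]
opening: 0.0931
gripper_force: 0.0
```

Call:
{"fn": "arm_command", "kwargs": {"deltas": [[[0,0,0,0,0,0],[0,0,0,0,0,0],[0,0,0,0,0,0],[0,0,0,0,0,0],[0,0,0,0,0,0],[0,0,0,0,0,0],[0,0,0,0,0,0],[0,0,0,0,0,0],[0,0,0,0,0,0],[0,0,0,0,0,0]]], "gripper": -1}}

```text
t: 16.05
tool_pos: [0.5335, -0.2785, 0.069]
orientation: [-2.247, -2.195, 0.0]
force: [0.0, -0.5, -0.2]
opening: 0.0312
gripper_force: 0.0
```

Call:
{"fn": "arm_command", "kwargs": {"deltas": [[[0,0,0,0,0,0],[0,0,0,0,0,0],[0,0,0,0,0,0],[0,0,0,0,0,0],[0,0,0,0,0,0]]]}}

```text
t: 16.47
tool_pos: [0.5335, -0.2785, 0.0689]
orientation: [-2.247, -2.195, 0.0]
force: [0.2, -0.2, -0.6]
opening: 0.018
gripper_force: 40.0
```

Call:
{"fn": "arm_command", "kwargs": {"deltas": [[[0,0,1,0,0,0],[0,0,2,0,0,0],[0,0,3,0,0,0],[0,0,2,0,0,0],[0,0,2,0,0,0],[0,0,0,0,0,0]]]}}

```text
t: 16.97
tool_pos: [0.536, -0.28, 0.1752]
orientation: [2.241, 2.19, 0.003]
force: [-0.0, -0.4, -0.9]
opening: 0.0181
gripper_force: 40.0
```

Call:
{"fn": "arm_command", "kwargs": {"deltas": [[[0.3,2.5,0,0,0,1.2],[0.3,2.8,0,0,0,1.2],[0.3,2.8,0,0,0,1.2],[0.3,2.8,0,0,0,1.2],[0.3,2.8,0,0,0,1.2],[0.3,2.8,0,0,0,1.2],[0.3,2.8,0,0,0,1.2],[0.3,2.8,0,0,0,1.2],[0.3,2.8,0,0,0,1.2],[0.3,2.8,0,0,0,1],[0.2,2.8,0,0,0,1],[0,0,0,0,0,0]]]}}

```text
t: 17.97
tool_pos: [0.5649, 0.0312, 0.1679]
orientation: [-1.981, -2.435, -0.001]
force: [0.0, 0.3, -1.8]
opening: 0.0178
gripper_force: 40.0
```

Call:
{"fn": "arm_command", "kwargs": {"deltas": [[[0,0,0,0,0,0],[0,0,0,0,0,0],[0,0,0,0,0,0]]]}}

```text
t: 18.22
tool_pos: [0.5653, 0.0255, 0.1686]
orientation: [-1.989, -2.431, 0.001]
force: [-0.6, -0.7, -1.4]
opening: 0.0176
gripper_force: 40.0
```

Run:
```python
from meas import *
st=monitor.read_state();print(st['tool_pos'],st['orientation'],st['force'],st['wrist_torque'])
s=snap('scene','s6.png');t=snap('top','t6.png')
a=cv2.resize(s[90:250,270:370],None,fx=3.7,fy=3.7,interpolation=cv2.INTER_CUBIC);b=cv2.resize(t[175:240,285:370],None,fx=5,fy=5,interpolation=cv2.INTER_CUBIC)
W=np.zeros((600,800,3),np.uint8);W[:592,:370]=a;W[:325,372:797]=b
p=st['tool_pos'];z=p[2]-.069
c=p[:2]+np.array([0.0002,-.0010]);th=np.deg2rad(11.3);R=np.array([[np.cos(th),-np.sin(th)],[np.sin(th),np.cos(th)]])
cor=np.array([[x,y] for x,y in((-46.5,-80.5),(46.5,-80.5),(46.5,80.5),(-46.5,80.5))])/1e3
for n,o,f,off in(('scene',(270,90),3.7,0),('top',(285,175),5,372)):
  for q in proj(n,np.c_[cor@R.T+c,[z]*4]):
    u=(q-o+.5)*f
    cv2.circle(W,(int(u[0]+off),int(u[1])),2,(0,0,255),-1)
cv2.imwrite('pics/z6.png',W)
```

```text
[0.56526962 0.02547276 0.16855167] [-1.98948420e+00 -2.43087137e+00  1.30124483e-03] [-0.62331452 -0.74748441 -1.35301291] [-0.04408503 -0.10679449 -0.0058894 ]
```

View pics/z6.png

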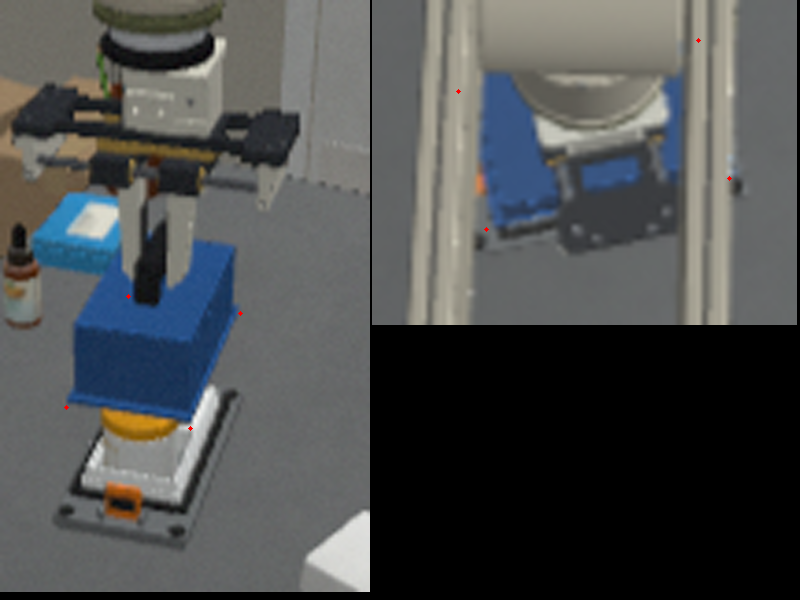

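The lid hangs level over the jars. The predicted flange corners (190,428), (66,407) and (240,313) lie 1 to 3 px below the seen ones, so I am measuring that shift against the first picture.

Run:
```python
from meas import *
blue=lambda H,S,V:(H>105)&(H<125)&(S>130)&(V<190)
def corners(im,box,c,yaw,z):
    k=blob(im,blue,box);th=np.deg2rad(yaw);R=np.array([[np.cos(th),-np.sin(th)],[np.sin(th),np.cos(th)]])
    cor=np.array([[46.5,80.5],[-46.5,80.5],[-46.5,-80.5]])/1e3@R.T+c
    pr=proj('scene',np.c_[cor,[z]*3])
    # extreme contour point in outward direction at each corner
    ctr=k.mean(0)
    for q,d in zip(pr,((-1,.35),(.3,1),(1,.3))):
        d=np.array(d)/np.linalg.norm(d); i=np.argmax(k@d); print(q.round(1),k[i].round(1),(k[i]-q).round(1))
s0=cv2.imread('pics/scene0.png');s6=cv2.imread('pics/s6.png')
corners(s0,(330,140,390,190),[.5335,-.2796],-1.5,0)
print(); corners(s6,(282,148,340,205),[.5655,.0245],11.3,.0996)
```

```text
[337.  176.9] [338.1 175.9] [ 1. -1.]
[362.3 184.1] [361.9 182.4] [-0.4 -1.7]
[379.  162.8] [378.1 162.1] [-0.9 -0.8]

[287.5 199.6] [288.1 197.9] [ 0.6 -1.6]
[321.1 205.2] [320.9 203.1] [-0.1 -2.1]
[334.4 174.1] [333.2 175.1] [-1.2  0.9]
```

Call:
{"fn": "arm_command", "kwargs": {"deltas": [[[0.1,0.1,-0.5,0,0,0],[0,0,-1,0,0,0],[0,0,-1,0,0,0],[0,0,-0.8,0,0,0],[0,0,0,0,0,0]]]}}

```text
t: 18.73
tool_pos: [0.5646, 0.0274, 0.1327]
orientation: [-1.986, -2.429, 0.005]
force: [0.1, 0.6, -1.8]
opening: 0.0174
gripper_force: 40.0
```

Call:
{"fn": "arm_command", "kwargs": {"deltas": [[[0,0,-0.8,0,0,0],[0,0,-0.8,0,0,0],[0,0,-0.6,0,0,0],[0,0,0,0,0,0],[0,0,0,0,0,0]]]}}

```text
t: 19.15
tool_pos: [0.5662, 0.0275, 0.1135]
orientation: [-1.988, -2.432, 0.001]
force: [0.1, -0.9, -1.8]
opening: 0.0176
gripper_force: 40.0
```

Call:
{"fn": "arm_command", "kwargs": {"deltas": [[[0,-0.1,-0.3,0,0,0],[0,0,-0.3,0,0,0],[0,0,-0.3,0,0,0],[0,0,0,0,0,0],[0,0,0,0,0,0]]]}}

```text
t: 19.57
tool_pos: [0.5676, 0.0266, 0.1063]
orientation: [1.987, 2.431, 0.002]
force: [-1.3, 1.0, 4.9]
opening: 0.0178
gripper_force: 40.0
```

Call:
{"fn": "arm_command", "kwargs": {"deltas": [[[0,0,-0.2,0,0,0],[0,0,0,0,0,0],[0,0,0,0,0,0]]]}}

```text
t: 19.82
tool_pos: [0.5681, 0.0266, 0.1061]
orientation: [1.986, 2.43, 0.003]
force: [-5.5, 1.7, 17.2]
opening: 0.0179
gripper_force: 40.0
```

Call:
{"fn": "arm_command", "kwargs": {"deltas": [[[0,0,0.3,0,0,0],[0,0,0.3,0,0,0],[0,0,0,0,0,0],[0,0,0,0,0,0]]]}}

```text
t: 20.15
tool_pos: [0.5663, 0.0264, 0.1087]
orientation: [-1.988, -2.432, 0.001]
force: [-0.2, -1.3, -2.0]
opening: 0.0175
gripper_force: 40.0
```

Run:
```python
from meas import *
st=monitor.read_state();print(st['tool_pos'],st['force'])
s=snap('scene','s7.png');t=snap('top','t7.png')
a=cv2.resize(s[170:250,280:345],None,fx=7,fy=7,interpolation=cv2.INTER_CUBIC);b=cv2.resize(t[180:235,295:365],None,fx=4.8,fy=4.8,interpolation=cv2.INTER_CUBIC)
W=np.zeros((560,800,3),np.uint8);W[:560,:455]=a;W[:264,460:796]=b
cv2.imwrite('pics/z7.png',W)
```

```text
[0.56632843 0.02641803 0.1086606 ] [-0.17398043 -1.3069005  -1.99259272]
```

View pics/z7.png

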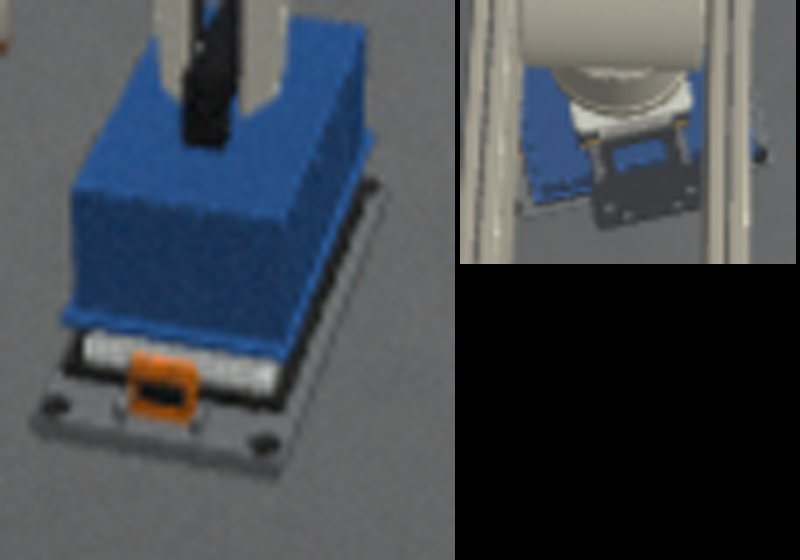

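The lid hovers about 4 mm over the rim: flange edge from (65,325) to (283,360), tray wall base from (83,362) to (275,395), black seal even along the right side. I am computing the offset in this one view.

Run:
```python
from meas import *
s=cv2.imread('pics/s7.png');s0=cv2.imread('pics/scene0.png')
th=np.deg2rad(11.3);ex=np.array([np.cos(th),np.sin(th)]);ey=np.array([-np.sin(th),np.cos(th)])
def loc(P): P=P[:,:2]-[.567,.0253];return np.c_[P@ex,P@ey]*1e3
blue=lambda H,S,V:(H>105)&(H<125)&(S>110)
k=blob(s,blue,(285,165,340,230))
# lower near edge: max row per column
def edge(k,u0,u1,f):
    out=[]
    for u in np.arange(u0,u1,1.):
        q=k[abs(k[:,0]-u)<.3]
        if len(q): out.append([u,f(q[:,1])])
    return np.array(out)
e=edge(k,293,297,np.max);e2=edge(k,309,318,np.max);E=np.r_[e,e2]
L=loc(onz('scene',E,.0397));print('flange +y edge (want 80.5): ',L[:,1].round(1))
kk=k[(k[:,1]>195)&(k[:,1]<215)];r=[]
for v in range(196,214,2):
    q=k[abs(k[:,1]-v)<.3];r.append([q[:,0].max(),v])
print('flange -x edge (want -46.5)',loc(onz('scene',r,.0397)).round(1)[:,0])
l=[]
for v in (214,215,216):
    q=k[abs(k[:,1]-v)<.3];l.append([q[:,0].min(),v])
print('flange +x corner',loc(onz('scene',l,.0397)).round(1))
# tray wall base (z .020) on +y and -x sides from first picture
w=blob(s0,lambda H,S,V:(S<40)&(V>110+0*V),(283,185,340,235))
e=edge(w,295,299,np.max);e2=edge(w,309,316,np.max)
print('tray +y base (want 67.5)',loc(onz('scene',np.r_[e,e2],.020))[:,1].round(1))
r=[]
for v in range(200,218,2):
    q=w[abs(w[:,1]-v)<.3]
    if len(q): r.append([q[:,0].max(),v])
print('tray -x base (want -38)',loc(onz('scene',r,.020))[:,0].round(1))
# foot plate dark bolt holes, top & scene
for n,im,bs in(('top',cv2.imread('pics/top0.png'),((297,194,305,203),(349,184,356,192),(301,218,310,228),(353,207,361,216))),):
    P=[cen(blob(im,lambda H,S,V:V<75,b)) for b in bs];X=onz(n,P,.012);print('bolts',loc(X).round(1).tolist(),X.mean(0).round(4))
```

```text
flange +y edge (want 80.5):  [73.6 72.8 74.2 74.5 73.8 73.  72.8 73.1 73.9 73.7 73.5 73.3 72.5]
flange -x edge (want -46.5) [-46.  -45.5 -47.1 -46.6 -46.8 -46.6 -46.5 -47.  -46.9]
flange +x corner [[47.9 66.3]
 [46.8 70.7]
 [44.4 74.8]]
tray +y base (want 67.5) [69.4 69.7 69.  64.4 68.9 69.2 69.5 69.2 69.5 69.3 68.5]
tray -x base (want -38) [-38.2 -38.  -38.6 -38.1 -39.  -38.5 -38.4 -38.9 -38.4]
bolts [[42.4, 92.4], [42.2, -90.2], [-44.0, 92.5], [-43.9, -90.2]] [0.566  0.0262 0.012 ]
```

Run:
```python
from meas import *
s0=cv2.imread('pics/scene0.png');t0=cv2.imread('pics/top0.png')
blue=lambda H,S,V:(H>100)&(H<128)&(S>90)
k=blob(t0,blue,(385,190,450,235))
L=[];Rr=[]
for v in range(204,222,2):
    q=k[abs(k[:,1]-v)<.3]; L.append([q[:,0].min(),v]);Rr.append([q[:,0].max(),v])
print('top +y flange', (onz('top',L,.003)[:,1]*1e3-80.5).round(1)); print('top -y topface',(onz('top',Rr,.063)[:,1]*1e3+72).round(1))
k=blob(s0,blue,(330,135,392,192))
E=[]
for u in range(341,360,2):
    q=k[abs(k[:,0]-u)<.3]; E.append([u,q[:,1].max()])
P=onz('scene',E,0.)*1e3;a=np.deg2rad(-1.5);print('scene +y flange bottom',(-(P[:,0]-533)*np.sin(a)+(P[:,1])*np.cos(a)-80.5).round(1))
# handle: +y end of bar top edge in both views
h=cv2.cvtColor(t0,cv2.COLOR_BGR2GRAY);print(h[212,405:440])
s7=cv2.imread('pics/s7.png');print(s7[212:226,312].tolist());print(s0[176:188,355].tolist())
```

```text
top +y flange [-285.3 -285.  -284.7 -284.4 -284.2 -283.9 -283.6 -283.8 -283.5]
top -y topface [-284.  -284.  -283.6 -283.2 -282.8 -282.9 -282.5 -282.1 -283. ]
scene +y flange bottom [-286.  -285.6 -284.6 -285.7 -285.3 -285.7 -285.3 -286.4 -285.3 -285. ]
[82 82 82 82 83 83 57 35 37 42 44 43 43 43 43 44 44 45 43 44 44 44 43 44
 43 44 44 44 50 70 83 83 83 84 84]
[[85, 49, 24], [86, 50, 27], [82, 49, 21], [83, 51, 24], [87, 53, 26], [98, 60, 33], [131, 77, 38], [114, 67, 33], [115, 95, 81], [143, 141, 138], [152, 154, 151], [148, 150, 148], [128, 129, 127], [75, 76, 75]]
[[84, 51, 25], [85, 50, 26], [83, 50, 22], [121, 72, 37], [108, 63, 31], [99, 83, 75], [104, 99, 98], [105, 107, 106], [105, 104, 103], [102, 104, 101], [104, 105, 102], [105, 104, 104]]
```

Call:
{"fn": "arm_command", "kwargs": {"deltas": [[[-0.1,0.3,0.1,0,0,0],[0,0.3,0,0,0,0],[0,0,0,0,0,0],[0,0,0,0,0,0]]]}}

```text
t: 20.58
tool_pos: [0.5655, 0.0328, 0.11]
orientation: [-1.988, -2.433, 0.0]
force: [0.1, 1.2, -1.2]
opening: 0.0177
gripper_force: 40.0
```

Call:
{"fn": "arm_command", "kwargs": {"deltas": [[[0,0,-0.3,0,0,0],[0,0,-0.3,0,0,0],[0,0,0,0,0,0],[0,0,0,0,0,0]]]}}

```text
t: 20.92
tool_pos: [0.5652, 0.0324, 0.1036]
orientation: [-1.988, -2.432, 0.001]
force: [0.1, -0.0, -1.8]
opening: 0.0179
gripper_force: 40.0
```

Call:
{"fn": "arm_command", "kwargs": {"deltas": [[[0,0,-0.1,0,0,0],[0,0,-0.1,0,0,0],[0,0,-0.1,0,0,0],[0,0,0,0,0,0]]]}}

```text
t: 21.25
tool_pos: [0.5656, 0.0324, 0.101]
orientation: [1.988, 2.432, -0.0]
force: [0.6, 0.4, -1.5]
opening: 0.0177
gripper_force: 40.0
```

Call:
{"fn": "arm_command", "kwargs": {"deltas": [[[0,0,-0.1,0,0,0],[0,0,-0.1,0,0,0],[0,0,0,0,0,0]]]}}

```text
t: 21.5
tool_pos: [0.566, 0.0324, 0.0995]
orientation: [1.988, 2.432, 0.001]
force: [-0.3, -0.4, 0.1]
opening: 0.0173
gripper_force: 40.0
```

Call:
{"fn": "arm_command", "kwargs": {"deltas": [[[0,0,-0.1,0,0,0],[0,0,0,0,0,0]]]}}

```text
t: 21.67
tool_pos: [0.5662, 0.0324, 0.0987]
orientation: [1.988, 2.431, 0.001]
force: [0.6, -0.1, 3.2]
opening: 0.0176
gripper_force: 40.0
```

Call:
{"fn": "arm_command", "kwargs": {"deltas": [[[0,0,-0.1,0,0,0],[0,0,-0.1,0,0,0],[0,0,0,0,0,0]]]}}

```text
t: 21.92
tool_pos: [0.5665, 0.0323, 0.0972]
orientation: [1.987, 2.431, 0.002]
force: [-0.7, -1.0, 6.8]
opening: 0.0175
gripper_force: 40.0
```

Call:
{"fn": "arm_command", "kwargs": {"deltas": [[[0,0,-0.1,0,0,0],[0,0,-0.1,0,0,0],[0,0,0,0,0,0]]]}}

```text
t: 22.17
tool_pos: [0.5665, 0.0327, 0.0951]
orientation: [1.987, 2.431, 0.002]
force: [-0.9, 0.1, 5.4]
opening: 0.0177
gripper_force: 40.0
```

Call:
{"fn": "arm_command", "kwargs": {"deltas": [[[0,0,-0.1,0,0,0],[0,0,-0.1,0,0,0],[0,0,-0.1,0,0,0],[0,0,0,0,0,0]]]}}

```text
t: 22.5
tool_pos: [0.5665, 0.0336, 0.0924]
orientation: [1.987, 2.432, 0.004]
force: [-1.6, 6.6, 7.8]
opening: 0.0175
gripper_force: 40.0
```

Call:
{"fn": "arm_command", "kwargs": {"deltas": [[[0,0,-0.1,0,0,0],[0,0,-0.1,0,0,0],[0,0,0,0,0,0]]]}}

```text
t: 22.75
tool_pos: [0.5657, 0.0336, 0.0891]
orientation: [-1.988, -2.432, -0.002]
force: [0.1, 4.1, 2.0]
opening: 0.0175
gripper_force: 40.0
```

Call:
{"fn": "arm_command", "kwargs": {"deltas": [[[0,0.05,-0.1,0,0,0],[0,0,-0.1,0,0,0],[0,0,0,0,0,0]]]}}

```text
t: 23.0
tool_pos: [0.5659, 0.0326, 0.0874]
orientation: [1.988, 2.431, -0.0]
force: [0.2, 0.2, 5.1]
opening: 0.0178
gripper_force: 40.0
```

Call:
{"fn": "arm_command", "kwargs": {"deltas": [[[0,0,-0.1,0,0,0],[0,0,0,0,0,0]]]}}

```text
t: 23.17
tool_pos: [0.5661, 0.0322, 0.0866]
orientation: [1.988, 2.431, -0.0]
force: [-1.4, -1.2, 5.9]
opening: 0.0175
gripper_force: 40.0
```

Call:
{"fn": "arm_command", "kwargs": {"deltas": [[[0,0,-0.1,0,0,0],[0,0,-0.1,0,0,0],[0,0,0,0,0,0],[0,0,0,0,0,0]]]}}

```text
t: 23.5
tool_pos: [0.5662, 0.032, 0.0853]
orientation: [1.988, 2.43, -0.001]
force: [-2.6, -2.2, 10.1]
opening: 0.0175
gripper_force: 40.0
```

Run:
```python
from meas import *
s=snap('scene','s8.png');t=snap('top','t8.png');st=monitor.read_state();print(st['tool_pos'],st['force'],st['wrist_torque'])
a=cv2.resize(s[170:250,280:345],None,fx=7,fy=7,interpolation=cv2.INTER_CUBIC);b=cv2.resize(t[180:235,295:365],None,fx=4.8,fy=4.8,interpolation=cv2.INTER_CUBIC)
W=np.zeros((560,800,3),np.uint8);W[:560,:455]=a;W[:264,460:796]=b
cv2.imwrite('pics/z8.png',W)
```

```text
[0.5661747  0.03195199 0.0853066 ] [-2.72431239 -3.07960644  9.63628804] [-0.01300118  0.56115312  0.02911611]
```

View pics/z8.png

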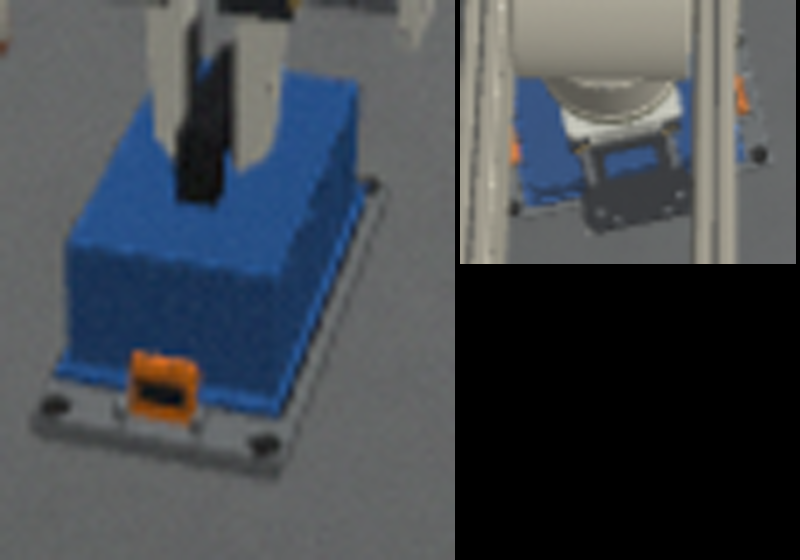

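The lid sits fully down with its flange under the near clip at (163,385), and the far clip at (742,95) has swung back over the other end. I am adding a little more pressure before handing in.

Call:
{"fn": "arm_command", "kwargs": {"deltas": [[[0,0.05,-0.1,0,0,0],[0,0,-0.1,0,0,0],[0,0,0,0,0,0],[0,0,0,0,0,0],[0,0,0,0,0,0],[0,0,0,0,0,0]]]}}

```text
t: 24.1
tool_pos: [0.5663, 0.032, 0.0845]
orientation: [1.987, 2.43, -0.001]
force: [-7.2, -4.2, 19.9]
opening: 0.018
gripper_force: 40.0
```

Run:
```python
from h import *
s=monitor.read_state();print(s['tool_pos'],s['force'],s['opening']);print(ticket.close_job())
```

```text
[0.56630315 0.03201406 0.08450199] [-7.24564949 -4.23005679 19.90557961] 0.01804387394597128
the job is handed in; nothing more can be done
None
```

The job is handed in at 24 s: both jars are upright in their wells, and the lid is down on its seal with both clips looking snapped over its edge. The arm is still holding the handle and pressing down with about 20 N; the hand-in gave no verdict.

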